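# Stack the storage tins and latch the sprung retaining bar

## Task

Finish loading the tin caddy: set the green tin squarely on the blue one that already stands in it, then the smaller yellow tin squarely on the green one, lowering them rather than dropping them. Then take the black knob, swing the red spring-loaded bar over the stack as far as its stop with the bolt drawn back, hold it there and push the bolt home into the keeper so that the bar stays shut when you let go. Do not let the bar fly back, and leave the other things alone.

Things in the scene. Friction and masses are not known exactly. Their poses are not given: they have to be found in the camera images.
- caddy: Fixed wooden base 104 mm (x) by 252 mm (y), 12 mm thick; origin at the middle of its underside on the table, z up; its yaw varies. In its frame the blue tin sits centred at (0, 0) inside a low rim, a steel hinge post stands at (0, +88 mm) and a white keeper post at (0, -99 mm).
- hinge (a point): Hinge axis of the red bar at the bar's mid height (z = 158 mm). The bar is flat, 24 mm wide, reaches 166 mm from this axis, underside at z = 154 mm, top at 162 mm; the post's top is at 176 mm. The shut bar passes 8 mm above the full stack.
- keeper (a point): Middle of the 16 mm gap between the two steel cheeks (tops at z = 180 mm, 20 mm long in the caddy's y) on the white keeper post (30 by 20 mm), at the bolt's height, z = 169 mm. The bolt's end goes in along the caddy's -y.
- retaining_bar (a joint): Angle q (rad) of the red bar, which turns level. 0 = at rest, sprung open against a stop; 1.30 = shut against its other stop, pointing along the caddy's -y. It is wound clockwise seen from above: its direction from the hinge in the caddy's frame is (sin(1.30-q), -cos(1.30-q)). A spring drives it open with 0.175 Nm at 0, rising evenly to 0.63 Nm at 1.30 (7 N at the knob).
- bolt (a joint): Travel (m) of the slide bolt (10 mm thick) along the bar, away from the hinge: 0 = drawn back to its stop, 0.032 = home. Stays where left (1.2 N friction); may start partly out. Below 0.008 it passes clear of the keeper; further out it strikes a cheek from outside and the bar cannot shut. In the keeper from 0.012 on; it then holds the bar, which springs back about 0.02 rad.
- bolt_knob (a point): Middle of the bolt's black upright round knob (18 mm diameter, from z = 179 to 217 mm; this point at z = 198 mm), gripped from above. It lies on the bar's centre line, 95 mm + bolt travel from the hinge axis, and slides with the bolt.
- blue_case: Closed blue rectangular tin, 66 (x) by 120 (y) by 46 mm high, flat lid, 0.3 to 0.5 kg; origin at the centre of its underside. Stands in the caddy, long side along the caddy's y, its lid 58 mm above the table.
- green_case: Closed green rectangular tin, 63 (x) by 112 (y) by 50 mm high, flat lid, 0.2 to 0.4 kg; origin at the centre of its underside. Starts on the table.
- yellow_case: Closed yellow rectangular tin, the smallest: 58 (x) by 100 (y) by 38 mm high, flat lid, 0.15 to 0.3 kg; origin at the centre of its underside. Starts on the table; may have changed places with the green tin.
- tomato_tin: Bystander: round labelled food tin, 76 mm across, 58 mm high; origin at the centre of its underside.
- tea_mug: Bystander: red and white striped mug, 97 mm high, 124 mm over its handle; origin at the centre of its underside.
- kitchen_timer: Bystander: round white kitchen timer, 72 mm across, 49 mm high; origin at the centre of its underside.

How it is judged:
By the outcome, as a careful person would: the job done as asked, in the order asked, and still so for the second after the job is handed in, with the robot touching nothing.
It also fails if it takes over 72 s, if anything falls off the work surface, if the arm or the gripper's body presses on something with over 40 N, if the wrist force passes 120 N, or if a joint passes its speed limit or range.

## Robot

A 6-joint arm with a two-finger parallel gripper is mounted at the origin on a cart in front of the work surface, level with it; the furniture and walls round the work are solid. World frame = base frame: x ahead of the robot, y to its left, z up, the work surface at z = 0. Lengths are in m, angles in rad, forces in N, time in s.
With the tool pointing down it reaches from about 0.375 to 0.925 m from the base axis. Payload 5.7 kg.
Tool frame: the origin (TCP) lies between the finger pads; the fingertips stand 25 mm ahead of it and the grasp point (between the pads) lies 6 mm ahead of it; z points along the fingers, y is the line along which they close (so a half turn about z gives the same grasp; the last joint's range is limited). The gripper opens to 88 mm and grips with 3 to 60 N. Pads are 20 mm wide; open, the fingers measure 115 mm over their backs; the gripper's body (75 mm by 178 mm) begins 61 mm behind the grasp point.
Start: joints at [1.191, 0.359, 1.51, -0, 1.272, -0.115], TCP at [0.157, 0.579, 0.248] pointing down, gripper open.
Joint ranges: [-2.97, 2.97], [-1.01, 2.36], [0.21, 2.38], [-0.96, 4.11], [0.2, 2.71], [-2.98, 2.98]. Speed limits (rad/s): [2.39, 2.39, 3.14, 3.14, 3.14, 3.14].

## Interface

Orientations are given as a unit quaternion [x, y, z, w].
In Python, from rig import manip, ticket, get_image, calibration, get_state gives the robot as it stands (manip), with the cameras as plain functions, the job (ticket) and the readings as plain functions.
- The arm moves only by the tool run_rows, called by a JSON object that holds its "op" and its "data". Schema: {"type":"object","properties":{"increments":{"type":"array","items":{"type":"number"},"minItems":7,"maxItems":35},"only":{"type":"string"},"quiet":{"type":"boolean"},"lines":{"type":"string"}},"required":["increments"],"additionalProperties":false}. increments is one flat list of numbers that holds 1 to 5 rows one after another, with no inner brackets; each row has 7 numbers: dx, dy, dz in fractions of the full range, 1 being 1 m, then a rotation vector rx, ry, rz in normalised numbers (1 is 4 rad), then the opening from 0.0 (shut) to 1.0 (fully open); each row is the pose to reach, as a shift and turn from the pose commanded when the call began, along the tool's axes at that moment; what a row does not reach only later rows make up. A row lasts 1/8 s, in which the tool goes at most 0.0625 m and 0.188 rad, less where a joint would pass 70% of its speed; a pose out of reach is approached as far as the arm can. The fingers move at their own pace and stop on an object; the grip force is fixed at half the most. Time passes only in rows, so rows that do not move let the fingers close. The tool returns the time, the measured TCP pose, the force, the opening and the grip force at its end. only (a regular expression) keeps the lines of the reply that match it, lines (a string "A,B") keeps lines A to B, and quiet returns only ok. A shift or turn number past 1, either way, is cut back to 1. Input that does not fit is refused with a message, and nothing moves.
- get_state(): the state, without advancing time (a new reading comes with each control period).
- get_image(name): name is "scene" or "top" or "wrist"; returns the picture (420x560x3 uint8, red, green, blue); there is no depth.
- calibration(name): a dict with "fovy" (degrees; the focal length in pixels is half the picture's height over the tangent of half this angle, whatever the lens; pixels are square), "cx", "cy" (the principal point, pixels), "rvec" (rotation vector, rad) and "tvec" (3), from world to camera coordinates, as OpenCV has them. Camera axes: x right, y down, z forward; pixel columns grow to the right and rows downward; lengths in m; the calibration is good to about 2 mm. A picture is of the moment at which its call begins: read the wrist's pose just before it. calibration takes no time and is no camera call; for the wrist camera it gives the pose at the moment of the call.
- ticket.close_job(): hands the job in; it is judged then, once.
The state is a dict: "clock": time; "joint_positions": joint angles; "qvel": joint speeds; "effort": joint torques, N m; "ee_pos": TCP position; "orientation": TCP orientation; "ft_force": force on the tool from outside, world axes, zero at the start; "ft_torque": the same for the moment, N m; "width": opening from 0.0 (shut) to 1.0 (fully open); "grip_force": force on a finger pad.
Only numpy, scipy, OpenCV 4.12 (cv2) and the standard library are available. Lean on these libraries where they do the work, as an engineer would, in place of code of your own. Each camera call takes 0.05 s, during which the arm holds its last target. There are 200 camera calls.

## Working session

There is one attempt and no reset: what is moved stays moved. The work goes in short steps, Python scripts to look and compute and a tool call to move; the robot and the scene stay as the last step left them, time stands still between calls to the robot, and variables do not carry over. Pictures are saved under pics/ and viewed, at most 10 in all, crops included, and the job is handed in when it is done.

```bash
ls; mkdir -p pics; python3 - <<'E'
from rig import manip, ticket, get_image, calibration, get_state
import cv2
for n in("scene","top"):
    im=get_image(n); cv2.imwrite(f"pics/{n}0.png",im[:,:,::-1]); print(n,calibration(n))
print(get_state())
E
```

```text
pics
rig.py
scene {'fovy': 54.34779517568167, 'cx': 280.5526581120179, 'cy': 213.87856207043248, 'rvec': array([ 1.96259562, -0.50718963,  0.33304565]), 'tvec': array([-0.53522719,  0.23040951,  0.85503407])}
top {'fovy': 50.29715182208024, 'cx': 281.74940425671974, 'cy': 207.47987939094756, 'rvec': array([ 2.11990832, -2.12117437,  0.16795357]), 'tvec': array([-0.01964513,  0.59862597,  1.01484862])}
{'clock': 0.1, 'joint_positions': array([ 1.19088147e+00,  3.59424559e-01,  1.51133522e+00, -2.17112719e-05,
        1.27251326e+00, -1.15122965e-01]), 'qvel': array([ 0.00152979, -0.00219678,  0.00065939,  0.00109463, -0.00041395,
       -0.00012459]), 'effort': array([ 4.10561825e-05, -5.16355348e+01, -2.71408439e+01,  6.78076199e-02,
        2.77833041e-02, -4.87989109e-05]), 'ee_pos': array([0.15683052, 0.57852365, 0.24689445]), 'orientation': array([ 1.32006278e-01,  9.91248524e-01, -8.17130222e-04, -1.95789721e-04]), 'ft_force': array([0.33732472, 0.77340298, 0.17044991]), 'ft_torque': array([-0.00252789,  0.0442488 , -0.01795604]), 'grip_force': 0.0, 'width': 1.003870884720485}
```

View pics/top0.png

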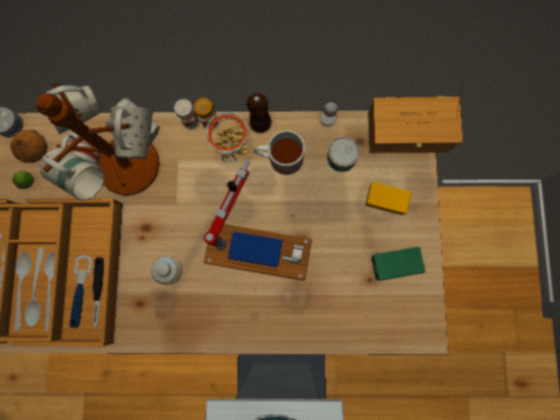

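View pics/scene0.png

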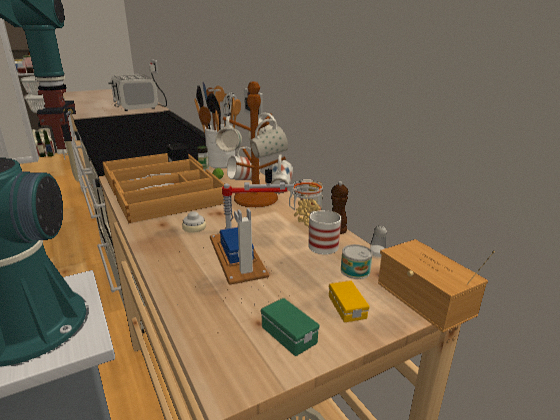

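The top view shows blue tin (255,250), hinge (211,238), keeper (295,254), knob (232,185), yellow (389,198) and green (399,263). In the scene view, green is at (290,325) and yellow at (349,300). I'll fit silhouettes in both views.

```bash
cat > h.py <<'E'
import numpy as np, cv2
from scipy.optimize import minimize
from scipy.spatial.transform import Rotation as R
def proj(P,c):
    f=210/np.tan(np.radians(c["fovy"]/2)); K=np.array([[f,0,c["cx"]],[0,f,c["cy"]],[0,0,1]])
    return cv2.projectPoints(np.asarray(P,float).reshape(-1,1,3),c["rvec"],c["tvec"],K,None)[0].reshape(-1,2)
def ray(uv,z,c):
    f=210/np.tan(np.radians(c["fovy"]/2)); M=R.from_rotvec(c["rvec"]).as_matrix()
    d=M.T@[(uv[0]-c["cx"])/f,(uv[1]-c["cy"])/f,1]; o=-M.T@c["tvec"]
    return o+d*(z-o[2])/d[2]
HSV=dict(green=((65,100,20),(95,255,255)),yellow=((18,190,90),(32,255,255)),blue=((105,130,20),(125,255,255)))
def mask(im,col,near=None,r=60):
    hsv=cv2.cvtColor(im,cv2.COLOR_RGB2HSV); m=cv2.inRange(hsv,*HSV[col])
    if near is not None:
        k=np.zeros_like(m); cv2.circle(k,tuple(int(v) for v in near),r,255,-1); m&=k
    m=cv2.morphologyEx(m,cv2.MORPH_CLOSE,np.ones((5,5)))
    n,l,s,_=cv2.connectedComponentsWithStats(m); return np.where(l==1+np.argmax(s[1:,4]),255,0).astype(np.uint8)
def sil(p,dim,z0,c):
    x,y,a=p; w,l,h=dim; C=np.array([[i*w/2,j*l/2,k] for i in(-1,1) for j in(-1,1) for k in(z0,z0+h)])
    C[:,:2]=C[:,:2]@np.array([[np.cos(a),np.sin(a)],[-np.sin(a),np.cos(a)]])+[x,y]
    u=cv2.convexHull(proj(C,c).astype(np.float32)).reshape(-1,2); o=np.zeros((1680,2240),np.uint8)
    cv2.fillConvexPoly(o,np.round((u*4+1.5)*16).astype(np.int32),255,shift=4)
    return cv2.resize(o,(560,420),interpolation=cv2.INTER_AREA)
def fit(p0,dim,z0,views):   # views: list of (mask,calib)
    def cost(p): return sum(np.abs(sil(p,dim,z0,c).astype(float)-m).sum()/m.sum(dtype=float) for m,c in views)
    best=None
    for da in(-.15,0,.15):
        s=np.array([p0,*(np.array(p0)+np.diag([.01,.01,.1]))])+[0,0,da]
        r=minimize(cost,s[0],method="Nelder-Mead",options=dict(initial_simplex=s,xatol=1e-4,fatol=1e-4))
        if best is None or r.fun<best.fun: best=r
    return best.x,best.fun
DIM=dict(green=(.063,.112,.05),yellow=(.058,.1,.038),blue=(.066,.12,.046))
E
cat > a.py <<'E'
from h import *
from rig import manip, ticket, get_image, calibration, get_state
I={n:cv2.imread(f"pics/{n}0.png")[:,:,::-1].copy() for n in("top","scene")}
C={n:calibration(n) for n in I}
px=dict(green=((399,263),(290,325)),yellow=((389,198),(349,300)),blue=((255,250),None))
for k,(t,s) in px.items():
    z0=.012 if k=="blue" else 0
    p=ray(t,z0+DIM[k][2],C["top"]); V=[(mask(I["top"],k,t,45),C["top"])]
    p0=[p[0],p[1],-.2 if k!="green" else .1]
    print(k,"top",*fit(p0,DIM[k],z0,V), "area",V[0][0].sum()/255)
    if s: 
        W=[(mask(I["scene"],k,s),C["scene"])]; print("  scene",*fit(p0,DIM[k],z0,W)); print("  both",*fit(p0,DIM[k],z0,V+W))
for n,uv,z in(("hinge",(210,238),.17),("knob",(232,184),.217),("bar end",(246,165),.16),("keeper",(294,254),.18),("mug",(287,150),.09),("timer",(166,269),.04),("tomato",(343,153),.058)): print(n,ray(uv,z,C["top"]).round(3))
E
python3 a.py
python3 - <<'E'
import cv2
im=cv2.imread('pics/top0.png')[150:290,190:330]; cv2.imwrite('pics/c0.png',cv2.resize(im,(600,600),interpolation=cv2.INTER_CUBIC))
E
```

```text
green top [ 0.46869751 -0.29245576  0.19386882] 0.25151033386327504 area 1147.0
  scene [ 0.46840739 -0.29078662  0.03769034] 0.18852429405743873
  both [ 0.46750799 -0.2915696   0.0982133 ] 0.451760346247012
yellow top [ 0.62783517 -0.28034348 -0.21775233] 0.22991690892971278 area 951.0
  scene [ 0.62891715 -0.27567163 -0.35328854] 0.2313578889499725
  both [ 0.62756099 -0.27898046 -0.33842524] 0.4819965095622848
blue top [ 0.50084431  0.04311069 -0.23339441] 0.1828393135725429 area 1282.0
hinge [0.513 0.129 0.17 ]
knob [0.618 0.078 0.217]
bar end [0.674 0.056 0.16 ]
keeper [ 0.479 -0.048  0.18 ]
mug [ 0.73  -0.033  0.09 ]
timer [0.453 0.254 0.04 ]
tomato [ 0.731 -0.168  0.058]
```

View pics/c0.png

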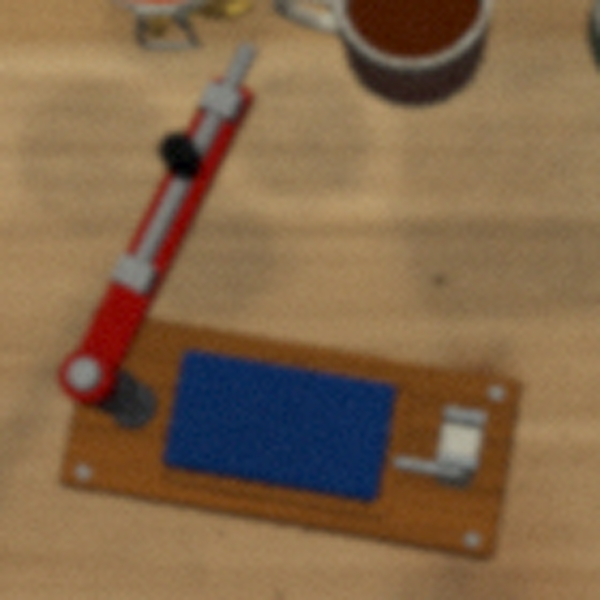

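The crop shows the bolt partly out: the knob lies about 117 mm from the hinge, so travel is about 22 mm. The caddy yaw is about -0.2. Next I'll write a helper that works out moves in the tool's axes.

```bash
cat > rel.py <<'E'
# rel.py x y z yaw : shift in tool axes to a downward pose with tool y axis at world angle yaw (mod pi)
import sys; from h import *; from rig import manip, ticket, get_image, calibration, get_state
x,y,z,a=map(float,sys.argv[1:5]); s=get_state(); Q=R.from_quat(s["orientation"]); M=Q.as_matrix()
ty=np.array([np.cos(a),np.sin(a),0]); 
if ty@M[:,1]<0 and "raw" not in sys.argv: ty=-ty
tz=np.array([0,0,-1.]); T=np.c_[np.cross(ty,tz),ty,tz]
print("t %.2f"%s["clock"],"d",(M.T@(np.array([x,y,z])-s["ee_pos"])).round(4),"rot",R.from_matrix(M.T@T).as_rotvec().round(4),"F",s["ft_force"].round(1),"w",round(s["width"],3),"pos",s["ee_pos"].round(4),"j",s["joint_positions"].round(2))
E
python3 rel.py .47 .13 .26 .5
```

```text
t 0.10 d [-0.4196 -0.351  -0.0126] rot [-1.60e-03  5.00e-04  8.06e-01] F [0.3 0.8 0.2] w 1.004 pos [0.1568 0.5785 0.2469] j [ 1.19  0.36  1.51 -0.    1.27 -0.12]
```

The manual's scale: turns go in shares of 4 rad. Converting my numbers, 0.806 rad is 0.2015.

{"op": "run_rows", "data": {"increments": [-0.42, -0.35, -0.013, 0, 0, 0.2015, 1, -0.42, -0.35, -0.013, 0, 0, 0.2015, 1, -0.42, -0.35, -0.013, 0, 0, 0.2015, 1, -0.42, -0.35, -0.013, 0, 0, 0.2015, 1, -0.42, -0.35, -0.013, 0, 0, 0.2015, 1]}}

```text
clock: 0.72
ee_pos: [0.337, 0.3215, 0.255]
orientation: [0.511, 0.859, -0.0, 0.0]
ft_force: [1.5, 1.0, 0.7]
width: 0.999
grip_force: 0.0
```

```bash
python3 rel.py .46 -.25 .26 .1
```

```text
t 0.72 d [-0.561  -0.1644 -0.0049] rot [-1.000e-04  1.000e-04  3.971e-01] F [1.5 1.  0.7] w 0.999 pos [0.337  0.3215 0.255 ] j [ 0.61  0.16  1.78 -0.    1.21  0.12]
```

Scaled: 0.397 rad is 0.0993.

{"op": "run_rows", "data": {"increments": [-0.561, -0.164, -0.005, 0, 0, 0.0993, 1, -0.561, -0.164, -0.005, 0, 0, 0.0993, 1, -0.561, -0.164, -0.005, 0, 0, 0.0993, 1, -0.561, -0.164, -0.005, 0, 0, 0.0993, 1, -0.561, -0.164, -0.005, 0, 0, 0.0993, 1]}}

```text
clock: 1.35
ee_pos: [0.4031, 0.016, 0.2578]
orientation: [0.67, 0.743, 0.0, 0.0]
ft_force: [1.0, 0.3, 0.0]
width: 1.003
grip_force: 0.0
```

```bash
python3 rel.py .46 -.25 .26 .1
```

```text
t 1.35 d [-0.2705  0.0292 -0.0022] rot [0.0004 0.     0.003 ] F [1.  0.3 0. ] w 1.003 pos [0.4031 0.016  0.2578] j [-0.13  0.06  1.89  0.    1.2  -0.23]
```

{"op": "run_rows", "data": {"increments": [-0.27, 0.029, -0.002, 0, 0, 0, 1, -0.27, 0.029, -0.002, 0, 0, 0, 1, -0.27, 0.029, -0.002, 0, 0, 0, 1, -0.27, 0.029, -0.002, 0, 0, 0, 1, -0.27, 0.029, -0.002, 0, 0, 0, 1]}}

```text
clock: 1.98
ee_pos: [0.4602, -0.251, 0.2595]
orientation: [0.671, 0.742, -0.0, 0.0]
ft_force: [0.3, 0.5, -0.9]
width: 0.999
grip_force: 0.0
```

```bash
python3 - <<'E'
from h import *
from rig import manip, ticket, get_image, calibration, get_state
c=calibration("wrist"); im=get_image("wrist"); cv2.imwrite("pics/w1.png",im[:,:,::-1])
np.save("w1.npy",c,allow_pickle=True)
print(c, proj([[.468,-.291,.05],[.628,-.279,.038]],c))
E
```

```text
{'fovy': 58.34759065826495, 'cx': 279.237755615364, 'cy': 213.75185899029142, 'rvec': array([-2.85344586, -0.14172331, -0.01896575]), 'tvec': array([-0.43215603, -0.32079181,  0.31897202])} [[284.08508399 229.9539264 ]
 [443.7845088  229.8222527 ]]
```

View pics/w1.png

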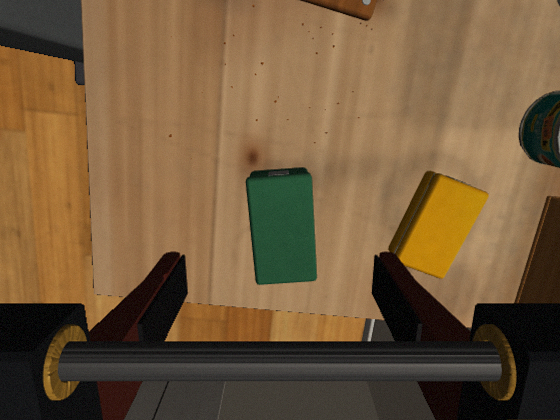

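The wrist view shows the green lid at about (283,228) and yellow at (443,225), both unobstructed. I'll fit the lids in this closer view.

```bash
cat > wf.py <<'E'
from h import *; import sys
def wfit(im,c,col,near,p0,z0,r=75):
    m=mask(im,col,near,r); x,f=fit(p0,DIM[col],z0,[(m,c)])
    n=sil(x,DIM[col],z0,c); print(col,x.round(4),"cost",round(f,3),"areas",m.sum()/255,n.sum()/255); return x
E
python3 - <<'E'
from wf import *
c=np.load("w1.npy",allow_pickle=True).item(); im=cv2.imread("pics/w1.png")[:,:,::-1].copy()
wfit(im,c,"green",(283,228),[.468,-.291,.1],0)
wfit(im,c,"yellow",(443,225),[.628,-.279,-.3],0)
E
python3 rel.py .468 -.29 .105 .05
```

```text
green [ 0.4663 -0.2963  0.1765] cost 0.108 areas 6908.0 7654.450980392156
yellow [ 0.6241 -0.2782 -0.2899] cost 0.376 areas 5094.0 7004.552941176471
t 2.02 d [-0.0385  0.0036  0.1545] rot [0.0002 0.0017 0.0502] F [ 1.1 -3.3 -0.2] w 0.998 pos [ 0.4606 -0.2518  0.2594] j [-0.63  0.24  1.66 -0.    1.25 -0.73]
```

```bash
cat >> wf.py <<'E'
def lid(im,c,col,near,zt,r=75):
    m=mask(im,col,near,r); v=cv2.GaussianBlur(cv2.cvtColor(im,cv2.COLOR_RGB2HSV)[:,:,2],(3,3),0)
    med=np.median(v[m>0]); m[v<.72*med]=0; m=cv2.morphologyEx(m,cv2.MORPH_OPEN,np.ones((5,5)))
    k=max(cv2.findContours(m,0,1)[0],key=cv2.contourArea).reshape(-1,2)
    P=np.array([ray(u,zt,c)[:2] for u in k])*1e3
    (x,y),s,a=cv2.minAreaRect(P.astype(np.float32)); B=cv2.boxPoints(((x,y),s,a)); e=max((B[1]-B[0],B[2]-B[1]),key=np.linalg.norm)
    yaw=(np.arctan2(e[1],e[0])-np.pi/2+np.pi/2)%np.pi-np.pi/2
    print(col,"lid",round(x/1e3,4),round(y/1e3,4),"yaw",round(float(yaw),3),"size",np.round(sorted(s),1)); return x/1e3,y/1e3,yaw
E
python3 - <<'E'
from wf import *
c=np.load("w1.npy",allow_pickle=True).item(); im=cv2.imread("pics/w1.png")[:,:,::-1].copy()
lid(im,c,"green",(283,228),.05); lid(im,c,"yellow",(443,225),.038)
E
```

```text
green lid 0.467 -0.2924 yaw 0.173 size [ 59.3 108.7]
yellow lid 0.6254 -0.2782 yaw -0.268 size [53.9 97.8]
```

```bash
python3 rel.py .4685 -.302 .036 .175
```

```text
t 2.02 d [-0.0503  0.0028  0.2235] rot [ 0.0001  0.0017 -0.0748] F [ 1.1 -3.3 -0.2] w 0.998 pos [ 0.4606 -0.2518  0.2594] j [-0.63  0.24  1.66 -0.    1.25 -0.73]
```

Scaled: -0.075 rad is -0.0188.

{"op": "run_rows", "data": {"increments": [-0.05, 0.003, 0.05, 0, 0, -0.0188, 1, -0.05, 0.003, 0.11, 0, 0, -0.0188, 1, -0.05, 0.003, 0.17, 0, 0, -0.0188, 1, -0.05, 0.003, 0.21, 0, 0, -0.0188, 1, -0.05, 0.003, 0.2235, 0, 0, -0.0188, 1]}}

```text
clock: 2.65
ee_pos: [0.4661, -0.2941, 0.0341]
orientation: [0.641, 0.767, 0.0, -0.003]
ft_force: [0.6, 0.4, 0.2]
width: 0.999
grip_force: 0.0
```

```bash
python3 rel.py .4685 -.302 .036 .175
```

```text
t 2.65 d [-0.0082  0.001  -0.002 ] rot [-0.0037 -0.0046  0.0039] F [0.6 0.4 0.2] w 0.999 pos [ 0.4661 -0.2941  0.0341] j [-0.69  0.57  1.81  0.    0.77 -0.87]
```

{"op": "run_rows", "data": {"increments": [0, 0, 0, 0, 0, 0, 1, 0, 0, 0, 0, 0, 0, 0, 0, 0, 0, 0, 0, 0, 0, 0, 0, 0, 0, 0, 0, 0, 0, 0, 0, 0, 0, 0, 0]}}

```text
clock: 3.28
ee_pos: [0.4685, -0.2976, 0.0375]
orientation: [0.641, 0.767, -0.0, 0.001]
ft_force: [-1.1, 0.4, 7.4]
width: 0.715
grip_force: 30.0
```

```bash
python3 rel.py .4685 -.302 .036 .175
```

```text
t 3.27 d [-0.0043 -0.0007  0.0015] rot [0.0012 0.0016 0.0029] F [-1.1  0.4  7.4] w 0.715 pos [ 0.4685 -0.2976  0.0375] j [-0.69  0.57  1.8  -0.    0.77 -0.87]
```

Scaled: 0.2 rad is 0.05.

{"op": "run_rows", "data": {"increments": [0, 0, -0.03, 0, 0, 0, 0, 0, 0, -0.09, 0, 0, 0, 0, 0, 0, -0.15, 0, 0, 0, 0, -0.02, 0, -0.21, 0, 0, 0.025, 0, -0.06, 0, -0.25, 0, 0, 0.05, 0]}}

```text
clock: 3.9
ee_pos: [0.4785, -0.3554, 0.2895]
orientation: [0.715, 0.699, 0.0, 0.001]
ft_force: [1.0, -0.8, -4.0]
width: 0.716
grip_force: 30.0
```

```bash
python3 rel.py .49 -.05 .32 -.2
```

```text
t 3.90 d [ 0.3056  0.0043 -0.0308] rot [0.0017 0.0007 0.1763] F [ 1.  -0.8 -4. ] w 0.716 pos [ 0.4785 -0.3554  0.2895] j [-0.75  0.32  1.46  0.    1.36 -0.73]
```

Scaled: 0.176 rad is 0.044.

{"op": "run_rows", "data": {"increments": [0.305, 0.004, -0.03, 0, 0, 0.044, 0, 0.305, 0.004, -0.03, 0, 0, 0.044, 0, 0.305, 0.004, -0.03, 0, 0, 0.044, 0, 0.305, 0.004, -0.03, 0, 0, 0.044, 0, 0.305, 0.004, -0.03, 0, 0, 0.044, 0]}}

```text
clock: 4.53
ee_pos: [0.4882, -0.0491, 0.3163]
orientation: [0.774, 0.634, -0.0, -0.0]
ft_force: [0.9, -0.1, -3.9]
width: 0.716
grip_force: 30.0
```

{"op": "run_rows", "data": {"increments": [0, 0, 0, 0, 0, 0, 0, 0, 0, 0, 0, 0, 0, 0]}}

```text
clock: 4.78
ee_pos: [0.4888, -0.0513, 0.3161]
orientation: [0.773, 0.634, -0.0, 0.0]
ft_force: [-0.4, 0.2, -3.1]
width: 0.715
grip_force: 30.0
```

```bash
python3 - <<'E'
from h import *
from rig import manip, ticket, get_image, calibration, get_state
c=calibration("wrist"); im=get_image("wrist"); cv2.imwrite("pics/w2.png",im[:,:,::-1])
np.save("w2.npy",c,allow_pickle=True)
print(proj([[.501,.043,.058],[.518,.129,.176]],c))
E
```

```text
[[273.66571191  84.69223996]
 [269.78444273 -72.15448868]]
```

View pics/w2.png

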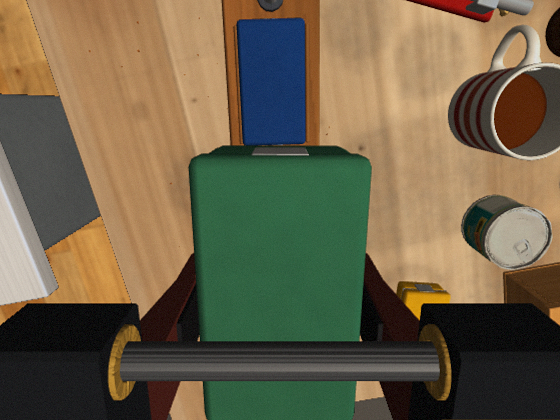

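The blue lid is fully visible, spanning columns 237–307 and rows 18–145. The green tin is square in the grip, with its front edge at row ~155 and sides at columns ~195 and ~367.

```bash
python3 - <<'E'
from wf import *
c=np.load("w2.npy",allow_pickle=True).item(); im=cv2.imread("pics/w2.png")[:,:,::-1].copy()
lid(im,c,"blue",(271,82),.058); wfit(im,c,"blue",(271,82),[.501,.043,-.2],.012)
zt=.316+.0125
for n,uv in dict(fl=(192,160),fr=(370,160),ml=(197,300),mr=(362,300)).items(): print(n,ray(uv,zt,c).round(4))
# lid mask edges
m=mask(im,"green",(280,250),200)
for r in(170,200,240): 
    q=np.flatnonzero(m[r]); a,b=ray((q[0],r),zt,c),ray((q[-1],r),zt,c); print(r,q[0],q[-1],"mid",((a+b)/2)[:2].round(4),"w",np.linalg.norm(a-b).round(4))
v=cv2.cvtColor(im,cv2.COLOR_RGB2HSV)[:,:,2]; print(v[145:180:2,220])
E
```

```text
blue lid 0.5 0.0441 yaw -0.179 size [ 62.6 117.2]
blue [ 0.4993  0.043  -0.1783] cost 0.05 areas 8137.0 8545.286274509805
fl [0.4715 0.0124 0.3285]
fr [0.5291 0.0009 0.3285]
ml [ 0.4599 -0.0379  0.3285]
mr [ 0.5195 -0.0498  0.3285]
170 189 370 mid [0.4992 0.0035] w 0.0601
200 191 368 mid [ 0.4972 -0.0066] w 0.0601
240 194 365 mid [ 0.4943 -0.0208] w 0.06
[199  47  40  40  37  45  63  78  86  91 100 105 104 101 102 100 105 101]
```

```bash
python3 rel.py .4994 .0391 .11 -.179
```

```text
t 4.83 d [ 0.0915 -0.0075  0.2059] rot [-0.0005  0.0007 -0.0193] F [-0.4  0.6 -3.3] w 0.715 pos [ 0.4889 -0.0519  0.316 ] j [-0.25  0.14  1.64 -0.    1.36 -0.05]
```

Scaled: -0.02 rad is -0.005.

{"op": "run_rows", "data": {"increments": [0.05, -0.004, 0, 0, 0, -0.005, 0, 0.0915, -0.0075, 0.01, 0, 0, -0.005, 0, 0.0915, -0.0075, 0.01, 0, 0, -0.005, 0, 0.0915, -0.0075, 0.06, 0, 0, -0.005, 0, 0.0915, -0.0075, 0.11, 0, 0, -0.005, 0]}}

```text
clock: 5.45
ee_pos: [0.5009, 0.0379, 0.2057]
orientation: [0.768, 0.641, 0.001, 0.001]
ft_force: [0.9, -0.7, -4.1]
width: 0.712
grip_force: 30.0
```

```bash
python3 rel.py .4994 .0391 .0965 -.179
```

```text
t 5.45 d [ 0.001  -0.0019  0.1092] rot [ 0.0025  0.0007 -0.0007] F [ 0.9 -0.7 -4.1] w 0.712 pos [0.5009 0.0379 0.2057] j [-0.06  0.26  1.77 -0.    1.1   0.12]
```

{"op": "run_rows", "data": {"increments": [0, -0.001, 0.04, 0, 0, 0, 0, 0, -0.001, 0.075, 0, 0, 0, 0, 0, -0.001, 0.095, 0, 0, 0, 0, 0, -0.001, 0.1, 0, 0, 0, 0, 0, -0.001, 0.1, 0, 0, 0, 0]}}

```text
clock: 6.08
ee_pos: [0.4994, 0.039, 0.1065]
orientation: [0.768, 0.641, -0.0, 0.0]
ft_force: [-0.7, -1.0, -2.7]
width: 0.712
grip_force: 30.0
```

```bash
python3 rel.py .4994 .0391 .0965 -.179
```

```text
t 6.08 d [0.0001 0.     0.01  ] rot [ 0.0002  0.0004 -0.0003] F [-0.7 -1.  -2.7] w 0.712 pos [0.4994 0.039  0.1065] j [-0.06  0.4   1.87 -0.    0.87  0.12]
```

{"op": "run_rows", "data": {"increments": [0, 0, 0.004, 0, 0, 0, 0, 0, 0, 0.007, 0, 0, 0, 0, 0, 0, 0.009, 0, 0, 0, 0, 0, 0, 0.01, 0, 0, 0, 0, 0, 0, 0.0105, 0, 0, 0, 0]}}

```text
clock: 6.7
ee_pos: [0.4989, 0.0402, 0.0958]
orientation: [0.767, 0.642, -0.0, 0.0]
ft_force: [0.0, 0.3, -3.3]
width: 0.715
grip_force: 30.0
```

```bash
python3 rel.py .4994 .0391 .0955 -.179
```

```text
t 6.70 d [-0.001   0.0007  0.0003] rot [0.     0.0001 0.0012] F [ 0.   0.3 -3.3] w 0.715 pos [0.4989 0.0402 0.0958] j [-0.06  0.42  1.88 -0.    0.84  0.12]
```

{"op": "run_rows", "data": {"increments": [0, 0, 0.0005, 0, 0, 0, 0, 0, 0, 0.001, 0, 0, 0, 0, 0, 0, 0.0015, 0, 0, 0, 0, 0, 0, 0.0015, 0, 0, 0, 0]}}

```text
clock: 7.2
ee_pos: [0.4989, 0.0402, 0.0955]
orientation: [0.767, 0.642, 0.0, 0.0]
ft_force: [-4.9, 0.6, 13.0]
width: 0.714
grip_force: 30.0
```

```bash
python3 rel.py .4994 .0391 .0955 -.179
```

```text
t 7.20 d [-0.001   0.0007  0.    ] rot [0.0005 0.     0.0012] F [-4.9  0.6 13. ] w 0.714 pos [0.4989 0.0402 0.0955] j [-0.06  0.42  1.88 -0.    0.84  0.12]
```

{"op": "run_rows", "data": {"increments": [0, 0, -0.001, 0, 0, 0, 0, 0, 0, -0.001, 0, 0, 0, 0.85, 0, 0, -0.001, 0, 0, 0, 1, 0, 0, -0.001, 0, 0, 0, 1]}}

```text
clock: 7.7
ee_pos: [0.4991, 0.0401, 0.0952]
orientation: [0.767, 0.641, 0.0, 0.0]
ft_force: [0.6, -0.2, -0.4]
width: 0.99
grip_force: 0.0
```

{"op": "run_rows", "data": {"increments": [0, 0, -0.03, 0, 0, 0, 1, 0, 0, -0.09, 0, 0, 0, 1, 0, 0, -0.15, 0, 0, 0, 1, 0, 0, -0.2, 0, 0, 0, 1, 0, 0, -0.2, 0, 0, 0, 1]}}

```text
clock: 8.32
ee_pos: [0.5016, 0.04, 0.2995]
orientation: [0.767, 0.641, 0.003, 0.003]
ft_force: [-0.7, 0.1, -1.2]
width: 0.999
grip_force: 0.0
```

```bash
python3 rel.py .59 -.26 .26 -.27
```

```text
t 8.32 d [-0.2797  0.1397  0.0405] rot [ 0.0088 -0.0014  0.0921] F [-0.7  0.1 -1.2] w 0.999 pos [0.5016 0.04   0.2995] j [-0.06  0.17  1.65 -0.    1.32  0.12]
```

Scaled: 0.092 rad is 0.023.

```bash
python3 - <<'E'
from wf import *
c=np.load("w1.npy",allow_pickle=True).item()
from rig import manip, ticket, get_image, calibration, get_state
t=calibration("top")
for z in(0,.1): print(z,[ray(u,z,c).round(3) for u in((545,200),(517,300))],[ray(u,z,t).round(3) for u in((376,150),(455,150))])
E
```

```text
0 [array([ 0.748, -0.246,  0.   ]), array([ 0.751, -0.367,  0.   ])] [array([ 0.757, -0.26 ,  0.   ]), array([ 0.756, -0.46 ,  0.   ])]
0.1 [array([ 0.673, -0.228,  0.1  ]), array([ 0.676, -0.318,  0.1  ])] [array([ 0.725, -0.24 ,  0.1  ]), array([ 0.725, -0.422,  0.1  ])]
```

{"op": "run_rows", "data": {"increments": [-0.28, 0.14, 0, 0, 0, 0.023, 1, -0.28, 0.14, 0.01, 0, 0, 0.023, 1, -0.28, 0.14, 0.02, 0, 0, 0.023, 1, -0.28, 0.14, 0.03, 0, 0, 0.023, 1, -0.28, 0.14, 0.04, 0, 0, 0.023, 1]}}

```text
clock: 8.95
ee_pos: [0.5859, -0.2576, 0.2554]
orientation: [0.796, 0.605, -0.0, -0.0]
ft_force: [0.6, 0.2, -0.0]
width: 1.001
grip_force: 0.0
```

```bash
python3 rel.py .6255 -.279 .031 -.27
```

```text
t 8.95 d [-0.0101  0.044   0.2244] rot [-0.0004 -0.0002 -0.0003] F [ 0.6  0.2 -0. ] w 1.001 pos [ 0.5859 -0.2576  0.2554] j [-0.52  0.41  1.41  0.    1.32 -0.25]
```

```bash
python3 - <<'E'
from wf import *
from rig import manip, ticket, get_image, calibration, get_state
c=calibration("wrist"); im=get_image("wrist"); cv2.imwrite("pics/w3.png",im[:,:,::-1])
u=proj([[.6255,-.279,.038]],c)[0]; print(u)
lid(im,c,"yellow",u,.038,100); wfit(im,c,"yellow",u,[.6255,-.279,-.27],0,100)
E
```

```text
[325.55406457 197.25969342]
yellow lid 0.6265 -0.2779 yaw -0.266 size [54.5 97.3]
yellow [ 0.6252 -0.2816 -0.2261] cost 0.121 areas 5728.0 6415.364705882353
```

{"op": "run_rows", "data": {"increments": [-0.01, 0.044, 0.05, 0, 0, 0, 1, -0.01, 0.044, 0.11, 0, 0, 0, 1, -0.01, 0.044, 0.17, 0, 0, 0, 1, -0.01, 0.044, 0.21, 0, 0, 0, 1, -0.01, 0.044, 0.2235, 0, 0, 0, 1]}}

```text
clock: 9.62
ee_pos: [0.6224, -0.2751, 0.029]
orientation: [0.796, 0.605, -0.002, -0.003]
ft_force: [0.0, 0.9, 0.5]
width: 1.001
grip_force: 0.0
```

{"op": "run_rows", "data": {"increments": [0, 0, 0, 0, 0, 0, 1, 0, 0, 0, 0, 0, 0, 0, 0, 0, 0, 0, 0, 0, 0, 0, 0, 0, 0, 0, 0, 0, 0, 0, 0, 0, 0, 0, 0]}}

```text
clock: 10.25
ee_pos: [0.6262, -0.2774, 0.0346]
orientation: [0.796, 0.606, 0.0, 0.001]
ft_force: [-0.6, 0.1, 4.9]
width: 0.664
grip_force: 30.0
```

```bash
python3 rel.py .6255 -.279 .031 -.27
```

```text
t 10.25 d [-0.0018 -0.0003  0.0036] rot [0.002  0.0006 0.0001] F [-0.6  0.1  4.9] w 0.664 pos [ 0.6262 -0.2774  0.0346] j [-0.52  0.7   1.49 -0.    0.95 -0.25]
```

{"op": "run_rows", "data": {"increments": [0, 0, -0.03, 0, 0, 0, 0, 0, 0, -0.09, 0, 0, 0, 0, 0, 0, -0.15, 0, 0, 0, 0, 0, 0, -0.21, 0, 0, 0, 0, 0, 0, -0.27, 0, 0, 0, 0]}}

```text
clock: 10.88
ee_pos: [0.6247, -0.2765, 0.3048]
orientation: [0.796, 0.605, -0.0, -0.001]
ft_force: [0.1, -0.3, -1.7]
width: 0.657
grip_force: 30.0
```

```bash
python3 rel.py .486 -.06 .35 -.18
```

```text
t 10.88 d [ 0.1717 -0.1915 -0.0449] rot [-0.0012 -0.0002 -0.0901] F [ 0.1 -0.3 -1.7] w 0.657 pos [ 0.6247 -0.2765  0.3048] j [-0.52  0.44  1.24 -0.    1.46 -0.25]
```

Scaled: -0.09 rad is -0.0225.

{"op": "run_rows", "data": {"increments": [0.172, -0.191, -0.04, 0, 0, -0.0225, 0, 0.172, -0.191, -0.045, 0, 0, -0.0225, 0, 0.172, -0.191, -0.045, 0, 0, -0.0225, 0, 0.172, -0.191, -0.045, 0, 0, -0.0225, 0, 0.172, -0.191, -0.045, 0, 0, -0.0225, 0]}}

```text
clock: 11.5
ee_pos: [0.4846, -0.0573, 0.3489]
orientation: [0.767, 0.642, 0.0, -0.001]
ft_force: [1.1, -0.5, -2.2]
width: 0.662
grip_force: 30.0
```

{"op": "run_rows", "data": {"increments": [0, 0, 0, 0, 0, 0, 0, 0, 0, 0, 0, 0, 0, 0]}}

```text
clock: 11.75
ee_pos: [0.488, -0.0613, 0.348]
orientation: [0.768, 0.64, -0.0, 0.0]
ft_force: [0.1, 0.2, -2.4]
width: 0.657
grip_force: 30.0
```

```bash
python3 - <<'E'
from wf import *
from rig import manip, ticket, get_image, calibration, get_state
c=calibration("wrist"); s=get_state(); im=get_image("wrist"); cv2.imwrite("pics/w4.png",im[:,:,::-1]); np.save("w4.npy",c,allow_pickle=True)
u=proj([[.4998,.0438,.108]],c)[0]; print(u,s["ee_pos"])
lid(im,c,"green",u,.108,110); wfit(im,c,"green",u,[.4998,.0438,-.18],.058,110)
zt=s["ee_pos"][2]-.0346+.038; m=mask(im,"yellow",(280,280),200)
print("top row",np.flatnonzero(m.any(1))[0])
for r in(200,220,240,260): 
    q=np.flatnonzero(m[r]); a,b=ray((q[0],r),zt,c),ray((q[-1],r),zt,c); print(r,q[0],q[-1],"mid",((a+b)/2)[:2].round(4),"w",np.linalg.norm(a-b).round(4))
E
```

```text
[272.38388415  71.88500622] [ 0.48797866 -0.06126201  0.34798177]
green lid 0.4999 0.0444 yaw -0.182 size [ 59.4 108.1]
green [ 0.4983  0.0431 -0.181 ] cost 0.056 areas 8123.0 8579.552941176471
top row 175
200 205 355 mid [ 0.4954 -0.0187] w 0.0547
220 205 354 mid [ 0.4938 -0.0262] w 0.0552
240 207 353 mid [ 0.4926 -0.034 ] w 0.0549
260 208 352 mid [ 0.4911 -0.042 ] w 0.055
```

View pics/w4.png

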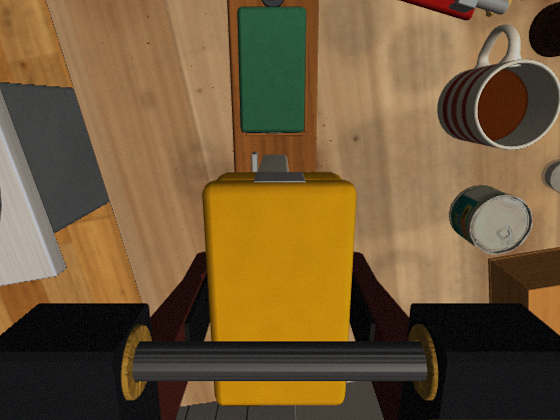

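Green sits squarely on blue at lid (272,70), matching within 1 mm. The yellow lid in hand spans rows 182–404 and columns 205–355.

```bash
python3 - <<'E'
from wf import *
c=np.load("w4.npy",allow_pickle=True).item(); zt=.348-.0346+.038
a,b=ray((280,182),zt,c),ray((280,404),zt,c); print(a,b,(a+b)/2,np.linalg.norm(a-b))
E
```

```text
[ 0.49658958 -0.01214639  0.3514    ] [ 0.47901498 -0.10818024  0.3514    ] [ 0.48780228 -0.06016332  0.3514    ] 0.09762872492234574
```

```bash
python3 rel.py .500 .0432 .153 -.181
```

```text
t 11.80 d [ 0.1051 -0.0069  0.1948] rot [-0.0005  0.0005 -0.0001] F [ 0.9  0.6 -2.9] w 0.658 pos [ 0.488  -0.0614  0.3478] j [-0.27  0.12  1.59 -0.    1.44 -0.08]
```

{"op": "run_rows", "data": {"increments": [0.055, -0.004, 0, 0, 0, 0, 0, 0.105, -0.007, 0, 0, 0, 0, 0, 0.105, -0.007, 0.04, 0, 0, 0, 0, 0.105, -0.007, 0.09, 0, 0, 0, 0, 0.105, -0.007, 0.13, 0, 0, 0, 0]}}

```text
clock: 12.42
ee_pos: [0.4995, 0.0436, 0.216]
orientation: [0.768, 0.64, -0.001, -0.0]
ft_force: [-0.3, 0.5, -2.5]
width: 0.656
grip_force: 30.0
```

{"op": "run_rows", "data": {"increments": [0, 0, 0.035, 0, 0, 0, 0, 0, 0, 0.055, 0, 0, 0, 0, 0, 0, 0.06, 0, 0, 0, 0, 0, 0, 0.06, 0, 0, 0, 0]}}

```text
clock: 12.92
ee_pos: [0.4998, 0.0438, 0.1582]
orientation: [0.768, 0.64, -0.0, -0.0]
ft_force: [0.5, 0.4, -1.9]
width: 0.658
grip_force: 30.0
```

```bash
python3 rel.py .500 .0432 .1426 -.181
```

```text
t 12.93 d [-0.0005  0.0003  0.0156] rot [-0.0002  0.0002  0.0002] F [ 0.5  0.4 -1.9] w 0.658 pos [0.4998 0.0438 0.1582] j [-0.05  0.33  1.82 -0.    0.99  0.13]
```

{"op": "run_rows", "data": {"increments": [0, 0, 0.006, 0, 0, 0, 0, 0, 0, 0.01, 0, 0, 0, 0, 0, 0, 0.013, 0, 0, 0, 0, 0, 0, 0.0145, 0, 0, 0, 0, 0, 0, 0.0145, 0, 0, 0, 0]}}

```text
clock: 13.55
ee_pos: [0.4991, 0.0444, 0.1438]
orientation: [0.768, 0.641, -0.0, -0.0]
ft_force: [-0.1, -0.1, -2.2]
width: 0.657
grip_force: 30.0
```

{"op": "run_rows", "data": {"increments": [0, 0, 0.0005, 0, 0, 0, 0, 0, 0, 0.001, 0, 0, 0, 0, 0, 0, 0.001, 0, 0, 0, 0]}}

```text
clock: 13.92
ee_pos: [0.4992, 0.0443, 0.1429]
orientation: [0.768, 0.641, -0.0, 0.0]
ft_force: [-0.6, -0.3, -2.2]
width: 0.659
grip_force: 30.0
```

{"op": "run_rows", "data": {"increments": [0, 0, 0.0005, 0, 0, 0, 0, 0, 0, 0.001, 0, 0, 0, 0, 0, 0, 0.001, 0, 0, 0, 0]}}

```text
clock: 14.3
ee_pos: [0.4993, 0.0443, 0.1426]
orientation: [0.768, 0.641, 0.0, 0.0]
ft_force: [-2.6, 0.6, 6.2]
width: 0.659
grip_force: 30.0
```

{"op": "run_rows", "data": {"increments": [0, 0, -0.0007, 0, 0, 0, 0, 0, 0, -0.0007, 0, 0, 0, 0.85, 0, 0, -0.0007, 0, 0, 0, 1, 0, 0, -0.0007, 0, 0, 0, 1]}}

```text
clock: 14.8
ee_pos: [0.4993, 0.0443, 0.1426]
orientation: [0.768, 0.641, 0.0, 0.0]
ft_force: [0.7, 0.4, -0.4]
width: 0.961
grip_force: 0.0
```

{"op": "run_rows", "data": {"increments": [0, 0, -0.03, 0, 0, 0, 1, 0, 0, -0.09, 0, 0, 0, 1, 0, 0, -0.15, 0, 0, 0, 1, 0, 0, -0.18, 0, 0, 0, 1, 0, 0, -0.18, 0, 0, 0, 1]}}

```text
clock: 15.42
ee_pos: [0.5008, 0.0443, 0.3251]
orientation: [0.768, 0.641, 0.002, 0.002]
ft_force: [0.3, 0.5, -0.0]
width: 1.0
grip_force: 0.0
```

```bash
python3 rel.py .57 -.02 .33 -.5
```

```text
t 15.43 d [-0.0508  0.0797 -0.0045] rot [ 0.0056 -0.0016  0.32  ] F [ 0.3  0.5 -0. ] w 1.0 pos [0.5008 0.0443 0.3251] j [-0.05  0.15  1.61 -0.    1.38  0.13]
```

```bash
python3 rel.py .684 .05 .33 1.12
```

```text
t 15.43 d [ 0.0384  0.1793 -0.0038] rot [ 0.0053  0.0032 -1.3   ] F [ 0.3  0.5 -0. ] w 1.0 pos [0.5008 0.0443 0.3251] j [-0.05  0.15  1.61 -0.    1.38  0.13]
```

Scaled: -1.3 rad is -0.325.

{"op": "run_rows", "data": {"increments": [0.038, 0.179, -0.004, 0, 0, -0.325, 1, 0.038, 0.179, -0.004, 0, 0, -0.325, 1, 0.038, 0.179, -0.004, 0, 0, -0.325, 1, 0.038, 0.179, -0.004, 0, 0, -0.325, 1, 0.038, 0.179, -0.004, 0, 0, -0.325, 1], "quiet": true}}

```text
ok
```

```bash
python3 rel.py .684 .05 .33 1.12
```

```text
t 16.05 d [-0.0012  0.0017 -0.0072] rot [-0.003  -0.0041 -0.3564] F [-0.1 -0.8  0.1] w 1.003 pos [0.6819 0.0496 0.3228] j [-0.03  0.43  1.21 -0.    1.51 -0.79]
```

Scaled: -0.356 rad is -0.089.

{"op": "run_rows", "data": {"increments": [-0.001, 0.002, -0.006, 0, 0, -0.089, 1, -0.001, 0.002, -0.006, 0, 0, -0.089, 1, -0.001, 0.002, -0.006, 0, 0, -0.089, 1], "quiet": true}}

```text
ok
```

```bash
python3 - <<'E'
from wf import *
from rig import manip, ticket, get_image, calibration, get_state
c=calibration("wrist"); im=get_image("wrist"); cv2.imwrite("pics/w5.png",im[:,:,::-1]); np.save("w5.npy",c,allow_pickle=True)
print(proj([[.621,.0796,.217],[.5156,.1306,.176],[.621,.0796,.179]],c),get_state()["ee_pos"])
E
```

```text
[[277.79547811 118.35269818]
 [276.38599302 -65.81304049]
 [278.10300102 116.68161027]] [0.68355217 0.05031282 0.33044279]
```

View pics/w5.png

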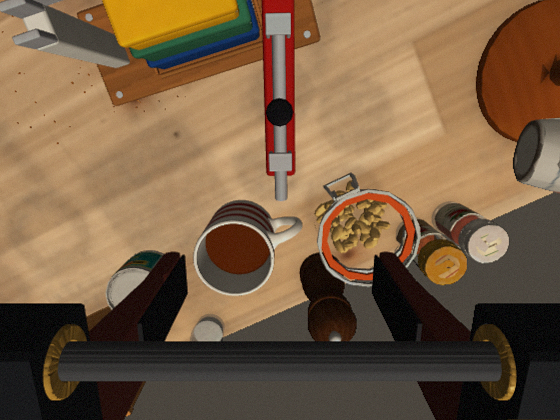

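The knob top is at (279.5,112), the bar tip at (281,198), and the yellow/green/blue stack looks square.

```bash
python3 - <<'E'
from wf import *
c=np.load("w5.npy",allow_pickle=True).item()
k=ray((279.5,112),.217,c); H=np.array([.5156,.1306]); d=k[:2]-H; print(k,np.linalg.norm(d),np.arctan2(d[1],d[0]))
for u in((265.5,150),(294,150)): print(ray(u,.162,c))
E
python3 rel.py .618 .081 .206 1.12
```

```text
[0.61794659 0.08233575 0.217     ] 0.11315592612471359 -0.44065139550547694
[0.64012985 0.05869878 0.162     ]
[0.65029051 0.07923668 0.162     ]
t 16.48 d [ 0.072  -0.0015  0.1246] rot [-0.0013 -0.0028 -0.0101] F [-0.1 -0.4 -0.2] w 1.001 pos [0.6836 0.0503 0.3304] j [-0.03  0.43  1.19 -0.    1.52 -1.14]
```

{"op": "run_rows", "data": {"increments": [0.06, 0, 0, 0, 0, 0, 1, 0.0725, -0.0006, 0, 0, 0, 0, 1, 0.0725, -0.0006, 0.05, 0, 0, 0, 1, 0.0725, -0.0006, 0.1, 0, 0, 0, 1, 0.0725, -0.0006, 0.123, 0, 0, 0, 1]}}

```text
clock: 17.1
ee_pos: [0.6175, 0.0815, 0.2062]
orientation: [0.228, 0.974, -0.001, -0.002]
ft_force: [-0.5, -0.2, 0.2]
width: 0.997
grip_force: 0.0
```

{"op": "run_rows", "data": {"increments": [0, 0, 0, 0, 0, 0, 1, 0, 0, 0, 0, 0, 0, 1]}}

```text
clock: 17.35
ee_pos: [0.62, 0.0816, 0.2105]
orientation: [0.227, 0.974, 0.0, 0.001]
ft_force: [-0.1, 0.0, 0.3]
width: 0.998
grip_force: 0.0
```

```bash
python3 rel.py .618 .082 .206 1.125
```

```text
t 17.35 d [ 0.002  -0.0006  0.0045] rot [ 0.0006  0.0016 -0.0126] F [-0.1  0.   0.3] w 0.998 pos [0.62   0.0816 0.2105] j [ 0.02  0.43  1.5  -0.    1.21 -1.09]
```

Scaled: -0.012 rad is -0.003.

{"op": "run_rows", "data": {"increments": [0.002, -0.0006, 0.004, 0, 0, -0.003, 0.6, 0.002, -0.0006, 0.004, 0, 0, -0.003, 0.35, 0.002, -0.0006, 0.004, 0, 0, -0.003, 0, 0.002, -0.0006, 0.004, 0, 0, -0.003, 0, 0.002, -0.0006, 0.004, 0, 0, -0.003, 0]}}

```text
clock: 17.98
ee_pos: [0.6169, 0.0821, 0.2057]
orientation: [0.221, 0.975, -0.0, 0.0]
ft_force: [0.2, 0.4, 0.2]
width: 0.472
grip_force: 0.0
```

{"op": "run_rows", "data": {"increments": [0, 0, 0, 0, 0, 0, 0, 0, 0, 0, 0, 0, 0, 0]}}

```text
clock: 18.23
ee_pos: [0.6169, 0.0821, 0.2055]
orientation: [0.221, 0.975, -0.0, -0.0]
ft_force: [1.0, -0.2, -0.5]
width: 0.239
grip_force: 0.0
```

```bash
python3 rel.py .618 .082 .206 1.125
```

```text
t 18.23 d [-0.0011  0.0004 -0.0005] rot [-0.0001  0.      0.0005] F [ 1.  -0.2 -0.5] w 0.239 pos [0.6169 0.0821 0.2055] j [ 0.02  0.43  1.51 -0.    1.2  -1.1 ]
```

{"op": "run_rows", "data": {"increments": [0, 0, 0, 0, 0, 0, 0, 0, 0, 0, 0, 0, 0, 0, 0.003, 0, 0, 0, 0, 0, 0, 0.007, 0, 0, 0, 0, 0, 0, 0.011, 0, 0, 0, 0, 0, 0]}}

```text
clock: 18.85
ee_pos: [0.6068, 0.0871, 0.2056]
orientation: [0.221, 0.975, 0.0, 0.0]
ft_force: [2.6, 0.8, -1.0]
width: 0.201
grip_force: 30.0
```

{"op": "run_rows", "data": {"increments": [0.003, 0, 0, 0, 0, 0, 0, 0.004, 0, 0, 0, 0, 0, 0, 0.004, 0, 0, 0, 0, 0, 0]}}

```text
clock: 19.23
ee_pos: [0.603, 0.0888, 0.2056]
orientation: [0.221, 0.975, 0.0, -0.0]
ft_force: [1.0, 2.9, -0.8]
width: 0.198
grip_force: 30.0
```

```bash
python3 rel.py .6019 .0908 .206 1.125
```

```text
t 19.23 d [ 0.0019  0.0014 -0.0004] rot [-0.0001 -0.0005  0.0005] F [ 1.   2.9 -0.8] w 0.198 pos [0.603  0.0888 0.2056] j [ 0.03  0.41  1.54  0.    1.19 -1.09]
```

{"op": "run_rows", "data": {"increments": [0.0015, 0, 0, 0, 0, 0, 0, 0.003, 0, 0, 0, 0, 0, 0, 0.003, 0, 0, 0, 0, 0, 0]}}

```text
clock: 19.6
ee_pos: [0.6005, 0.09, 0.2056]
orientation: [0.221, 0.975, -0.0, -0.0]
ft_force: [1.6, 2.3, -1.9]
width: 0.203
grip_force: 30.0
```

```bash
python3 rel.py .6019 .0908 .206 1.125
```

```text
t 19.60 d [-0.0009  0.0014 -0.0004] rot [-0.0001 -0.0001  0.0005] F [ 1.6  2.3 -1.9] w 0.203 pos [0.6005 0.09   0.2056] j [ 0.03  0.41  1.54  0.    1.19 -1.09]
```

{"op": "run_rows", "data": {"increments": [0.001, 0, 0, 0, 0, 0, 0, 0.002, 0, 0, 0, 0, 0, 0, 0.002, 0, 0, 0, 0, 0, 0]}}

```text
clock: 19.98
ee_pos: [0.5993, 0.0905, 0.2056]
orientation: [0.221, 0.975, -0.0, 0.001]
ft_force: [3.5, 0.6, -2.2]
width: 0.199
grip_force: 30.0
```

{"op": "run_rows", "data": {"increments": [0.001, 0, 0, 0, 0, 0, 0, 0.002, 0, 0, 0, 0, 0, 0, 0.002, 0, 0, 0, 0, 0, 0]}}

```text
clock: 20.35
ee_pos: [0.5992, 0.0906, 0.2057]
orientation: [0.221, 0.975, -0.0, 0.002]
ft_force: [8.4, -1.6, -5.6]
width: 0.197
grip_force: 30.0
```

```bash
python3 rel.py .6019 .0908 .206 1.125
```

```text
t 20.35 d [-0.0024  0.0013 -0.0002] rot [0.0004 0.0045 0.0004] F [ 8.4 -1.6 -5.6] w 0.197 pos [0.5992 0.0906 0.2057] j [ 0.04  0.4   1.55 -0.    1.18 -1.09]
```

The bolt is at its stop. I'll swing the first half about the hinge, which lies 95 mm along tool x.

The manual's scale: turns go in shares of 4 rad. Converting my numbers, 0.65 rad is 0.1625.

{"op": "run_rows", "data": {"increments": [-0.0007, -0.0124, 0, 0, 0, 0.0325, 0, 0.0017, -0.0246, 0, 0, 0, 0.065, 0, 0.0057, -0.0363, 0, 0, 0, 0.0975, 0, 0.0111, -0.0475, 0, 0, 0, 0.13, 0, 0.018, -0.0578, 0, 0, 0, 0.1625, 0]}}

```text
clock: 20.98
ee_pos: [0.5567, 0.0472, 0.2056]
orientation: [0.523, 0.852, 0.001, 0.001]
ft_force: [5.2, 4.5, -5.3]
width: 0.2
grip_force: 30.0
```

```bash
python3 rel.py .499 .0366 .206 -.18; python3 - <<'E'
from h import *
from rig import manip, ticket, get_image, calibration, get_state
p=get_state()["ee_pos"][:2]
for H in((.514,.1315),(.5156,.1306)): d=p-H; print(np.linalg.norm(d),"q",-.451-np.arctan2(d[1],d[0]))
E
```

```text
t 20.98 d [ 0.0167 -0.0563 -0.0005] rot [ 2.300e-03 -4.000e-04  6.507e-01] F [ 5.2  4.5 -5.3] w 0.2 pos [0.5567 0.0472 0.2056] j [-0.04  0.34  1.65  0.    1.15 -0.51]
0.09447188765808753 q 0.650382192861026
0.09295104988435353 q 0.6613538443475755
```

Scaled: 0.65 rad is 0.1625.

{"op": "run_rows", "data": {"increments": [0.0008, -0.0124, 0, 0, 0, 0.0325, 0, 0.0032, -0.0246, 0, 0, 0, 0.065, 0, 0.0072, -0.0363, 0, 0, 0, 0.0975, 0, 0.0126, -0.0475, 0, 0, 0, 0.13, 0, 0.0195, -0.0575, 0, 0, 0, 0.1625, 0]}}

```text
clock: 21.6
ee_pos: [0.4977, 0.0378, 0.2058]
orientation: [0.768, 0.641, 0.002, 0.002]
ft_force: [21.0, -2.9, -11.9]
width: 0.2
grip_force: 30.0
```

{"op": "run_rows", "data": {"increments": [0, 0, 0, 0, 0, 0, 0]}}

```text
clock: 21.72
ee_pos: [0.4984, 0.0376, 0.2058]
orientation: [0.766, 0.642, 0.002, 0.002]
ft_force: [11.2, -1.2, -11.5]
width: 0.205
grip_force: 30.0
```

```bash
python3 rel.py .499 .0366 .206 -.18; python3 - <<'E'
from h import *
from rig import manip, ticket, get_image, calibration, get_state
p=get_state()["ee_pos"][:2]
for H in((.514,.1315),(.5156,.1306)): d=p-H; print(np.linalg.norm(d),"q",-.451-np.arctan2(d[1],d[0]))
E
```

```text
t 21.73 d [-0.0009  0.0008 -0.0002] rot [0.0062 0.0001 0.0042] F [ 11.2  -1.2 -11.5] w 0.205 pos [0.4984 0.0376 0.2058] j [-0.06  0.26  1.78 -0.    1.1   0.11]
0.09516489950903266 q 1.284663960321867
0.09455545287296743 q 1.3029189582240233
```

{"op": "run_rows", "data": {"increments": [0, -0.0005, 0.0005, 0, 0, 0, 0, 0, -0.001, 0.001, 0, 0, 0, 0, 0, -0.001, 0.001, 0, 0, 0, 0]}}

```text
clock: 22.1
ee_pos: [0.4985, 0.0376, 0.2056]
orientation: [0.766, 0.643, 0.002, 0.003]
ft_force: [11.2, -2.7, -4.7]
width: 0.202
grip_force: 30.0
```

```bash
python3 - <<'E'
from rig import manip, ticket, get_image, calibration, get_state
import cv2
im=get_image("wrist"); 
a=get_image("top")[200:290,190:330]; s=get_image("scene")[160:290,180:310]
import numpy as np
cv2.imwrite("pics/c6.png",np.hstack([cv2.resize(a,(400,300),interpolation=2),cv2.resize(s,(300,300),interpolation=2)])[:,:,::-1]); cv2.imwrite("pics/w6.png",im[:,:,::-1])
E
```

```text
(no output)
```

View pics/c6.png

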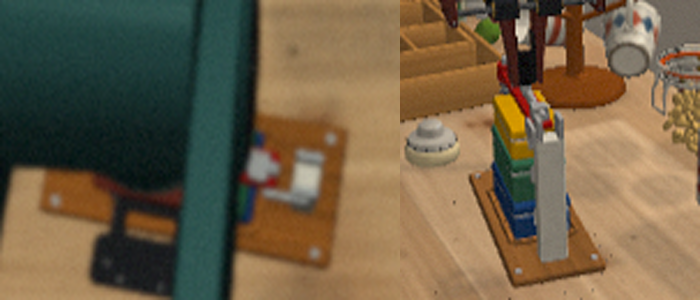

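The crop shows the bar shut over the stack, with the bolt tip (262,165) lined up with the gap between the cheeks (centre about (305,175)). Now I'll push the bolt home.

{"op": "run_rows", "data": {"increments": [-0.005, 0, 0, 0, 0, 0, 0, -0.01, 0, 0, 0, 0, 0, 0, -0.014, 0, 0, 0, 0, 0, 0, -0.018, 0, 0, 0, 0, 0, 0, -0.018, 0, 0, 0, 0, 0, 0]}}

```text
clock: 22.88
ee_pos: [0.4952, 0.0196, 0.2056]
orientation: [0.766, 0.643, 0.002, 0.003]
ft_force: [10.2, -2.3, -5.3]
width: 0.197
grip_force: 30.0
```

```bash
python3 rel.py .4927 .0064 .206 -.18
```

```text
t 22.88 d [-0.0134 -0.0002 -0.0004] rot [0.0071 0.0004 0.0052] F [10.2 -2.3 -5.3] w 0.197 pos [0.4952 0.0196 0.2056] j [-0.1   0.25  1.79 -0.    1.09  0.08]
```

{"op": "run_rows", "data": {"increments": [-0.005, 0, 0, 0, 0, 0, 0, -0.01, 0, 0, 0, 0, 0, 0, -0.013, 0, 0, 0, 0, 0, 0, -0.014, 0, 0, 0, 0, 0, 0, -0.014, 0, 0, 0, 0, 0, 0]}}

```text
clock: 23.5
ee_pos: [0.493, 0.0073, 0.2056]
orientation: [0.766, 0.642, 0.003, 0.002]
ft_force: [10.7, 3.4, -5.2]
width: 0.198
grip_force: 30.0
```

{"op": "run_rows", "data": {"increments": [-0.0015, 0, 0, 0, 0, 0, 0, -0.002, 0, 0, 0, 0, 0, 0]}}

```text
clock: 23.75
ee_pos: [0.4929, 0.0071, 0.2055]
orientation: [0.766, 0.642, 0.005, 0.001]
ft_force: [13.7, 12.1, -5.9]
width: 0.198
grip_force: 30.0
```

```bash
python3 rel.py .4927 .0064 .206 -.18
```

```text
t 23.75 d [-0.0008 -0.     -0.0005] rot [ 0.0071 -0.0059  0.0042] F [13.7 12.1 -5.9] w 0.198 pos [0.4929 0.0071 0.2055] j [-0.13  0.25  1.79  0.01  1.09  0.04]
```

The bolt has travelled 31 mm and is against its end stop. I'll ease the bar back onto the bolt before letting go.

{"op": "run_rows", "data": {"increments": [0.002, 0.001, 0, 0, 0, 0, 0, 0.002, 0.002, 0, 0, 0, 0, 0, 0.002, 0.003, 0, 0, 0, 0, 0, 0.002, 0.004, 0, 0, 0, 0, 0, 0.002, 0.004, 0, 0, 0, 0, 0]}}

```text
clock: 24.38
ee_pos: [0.4945, 0.007, 0.2054]
orientation: [0.766, 0.643, 0.002, 0.0]
ft_force: [4.4, 5.1, 2.0]
width: 0.198
grip_force: 30.0
```

```bash
python3 rel.py .4927 .0064 .206 -.18
```

```text
t 24.38 d [-0.0009 -0.0017 -0.0006] rot [ 0.0025 -0.0019  0.0054] F [4.4 5.1 2. ] w 0.198 pos [0.4945 0.007  0.2054] j [-0.13  0.25  1.79  0.    1.1   0.05]
```

{"op": "run_rows", "data": {"increments": [0, 0.001, 0, 0, 0, 0, 0, 0, 0.002, 0, 0, 0, 0, 0, 0, 0.002, 0, 0, 0, 0, 0]}}

```text
clock: 24.75
ee_pos: [0.4958, 0.0068, 0.2054]
orientation: [0.766, 0.643, 0.001, -0.0]
ft_force: [2.7, 4.5, 2.3]
width: 0.203
grip_force: 30.0
```

```bash
python3 rel.py .4927 .0064 .206 -.18
```

```text
t 24.75 d [-0.0009 -0.0029 -0.0006] rot [ 0.0011 -0.0019  0.0057] F [2.7 4.5 2.3] w 0.203 pos [0.4958 0.0068 0.2054] j [-0.13  0.26  1.78  0.    1.1   0.05]
```

{"op": "run_rows", "data": {"increments": [-0.001, 0.0005, 0, 0, 0, 0, 0, -0.001, 0.001, 0, 0, 0, 0, 0, -0.001, 0.001, 0, 0, 0, 0, 0]}}

```text
clock: 25.12
ee_pos: [0.4959, 0.0067, 0.2053]
orientation: [0.766, 0.643, 0.001, -0.001]
ft_force: [1.5, 9.9, 4.8]
width: 0.199
grip_force: 30.0
```

```bash
python3 rel.py .4927 .0064 .206 -.18
```

```text
t 25.12 d [-0.0008 -0.0031 -0.0007] rot [-0.0004 -0.0035  0.0055] F [1.5 9.9 4.8] w 0.199 pos [0.4959 0.0067 0.2053] j [-0.13  0.26  1.78  0.    1.1   0.04]
```

The bar stops on the bolt, since 1 mm more of command produced no motion. Releasing.

{"op": "run_rows", "data": {"increments": [0.001, 0, 0, 0, 0, 0, 0.3, 0.001, 0, 0, 0, 0, 0, 0.5, 0.001, 0, 0, 0, 0, 0, 0.7, 0.001, 0, 0, 0, 0, 0, 0.8, 0.001, 0, 0, 0, 0, 0, 0.8]}}

```text
clock: 25.75
ee_pos: [0.4961, 0.0055, 0.2045]
orientation: [0.766, 0.643, -0.0, -0.0]
ft_force: [-0.3, 0.1, 0.7]
width: 0.721
grip_force: 0.0
```

{"op": "run_rows", "data": {"increments": [0, 0, -0.03, 0, 0, 0, 0.8, 0, 0, -0.08, 0, 0, 0, 0.8, 0, 0, -0.14, 0, 0, 0, 0.8, -0.06, 0, -0.14, 0, 0, 0, 0.8, -0.12, 0, -0.14, 0, 0, 0, 0.8]}}

```text
clock: 26.38
ee_pos: [0.4756, -0.1135, 0.3458]
orientation: [0.765, 0.644, 0.001, 0.001]
ft_force: [1.2, -0.2, -0.6]
width: 0.802
grip_force: 0.0
```

{"op": "run_rows", "data": {"increments": [-0.05, 0, 0, 0, 0, 0, 0.8, -0.05, 0, 0, 0, 0, 0, 0.8, -0.05, 0, 0, 0, 0, 0, 0.8]}}

```text
clock: 26.75
ee_pos: [0.4665, -0.1614, 0.3444]
orientation: [0.766, 0.642, 0.0, -0.0]
ft_force: [0.2, -0.6, 0.5]
width: 0.802
grip_force: 0.0
```

```bash
python3 - <<'E'
from rig import manip, ticket, get_image, calibration, get_state
import cv2, numpy as np
w=get_image("wrist"); s=get_image("scene")[160:290,180:310]; t=get_image("top")[150:290,190:330]
cv2.imwrite("pics/c7.png",np.hstack([w[:300,160:460],cv2.resize(s,(240,300),interpolation=2),cv2.resize(t,(240,300),interpolation=2)])[:,:,::-1])
E
```

```text
(no output)
```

View pics/c7.png

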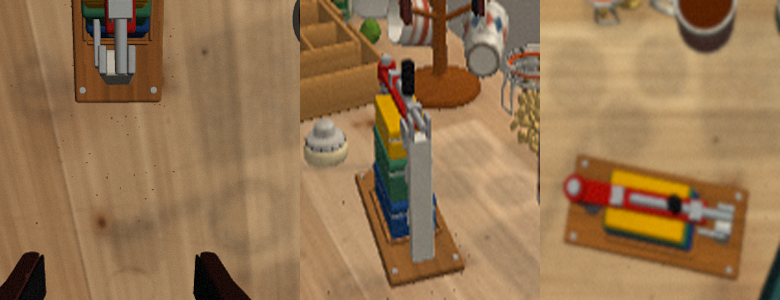

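The views show the bar shut over a square stack with the bolt in the keeper, and the robot well clear of it.

```bash
python3 -c "
from rig import manip, ticket, get_image, calibration, get_state
print(ticket.close_job())"
```

```text
the job is handed in; nothing more can be done
None
```

I handed the job in at about 27 s: green is on blue, yellow is on green, and the final pictures show the bar staying shut with its bolt home in the keeper, the robot clear and the other things untouched.

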